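# Stand the fallen heat shield back up beside the hotplate

### The arm

A 6-joint arm with a two-finger parallel gripper is mounted at the origin on the work surface. World frame = base frame: x ahead of the robot, y to its left, z up, the work surface at z = 0. Lengths are in mm, angles in rad, forces in N, time in s.
With the tool pointing down it reaches from about 400 to 825 mm from the base axis. Payload 7 kg.
Tool frame: the origin (TCP) lies at the very end of the fingers, on their centre line; the grasp point (between the pads) lies 19 mm behind it; z points along the fingers, y is the direction in which the jaws open and shut (so a half turn about z gives the same grasp; the last joint's range is limited). The gripper opens to 88 mm and grips with 3 to 60 N. Pads are 19 mm wide; open, the fingers measure 130 mm over their backs; the gripper's body (78 mm by 193 mm) begins 47 mm behind the grasp point.
Start: joints at [1.548, 0.359, 0.012, 0, -1.224, -0.288], TCP at [206.437, 642.634, 226.561] pointing down, gripper open.
Joint ranges: [-3.07, 3.07], [-1.43, 2.12], [-1.02, 1.25], [-3.03, 1.67], [-3.05, -0], [-3.03, 3.03]. Speed limits (rad/s): [2.39, 2.39, 3.01, 3.14, 3.14, 3.14].

### API

Orientations are given as a unit quaternion [x, y, z, w].
In Python, from plant import bot gives the robot as it stands. Calls block until the motion is done:
- bot.move_ptp(position, orientation): joint-space move of the TCP to a pose.
- bot.line_to(position, velocity=150, ori=None): straight line of the TCP; ori=None keeps the orientation; velocity is the mean speed in mm/s.
- bot.move_joints(angles): joint-space move.
- bot.move_gripper(opening, force=None): finger opening in mm; force is the grip in N (None keeps the last); returns when the fingers have stopped.
- bot.pause(seconds).
- bot.solve_ik(position, orientation): joint angles nearest the present ones, or None.
- bot.read_state(): the state.
- bot.camera(name): name is "scene" or "top" or "wrist"; returns the picture (400x640x3 uint8, red, green, blue); there is no depth.
- bot.get_calibration(name): a dict with "fx", "fy", "cx", "cy" (pixels), "distortion" ([k1, k2, p1, p2, k3] as OpenCV has them; the pictures are not rectified), "view" (4x4, takes a point from world to camera coordinates); the wrist camera has in their place "T_tool_cam" (4x4, takes a point from camera to tool coordinates, whose origin is the TCP and whose axes are the flange's). Camera axes: x right, y up, looking along -z (the intrinsics and any distortion apply to the point x, -y, -z); pixel columns grow to the right and rows downward; lengths in mm; the calibration is good to about 2 mm. A picture is of the moment at which its call begins: read the wrist's pose just before it. get_calibration takes no time and is no camera call.
A pose or a line that the arm cannot do raises bot.Unreachable and nothing moves.
- bot.close_job(): hands the job in, once; it reports no verdict.
The state is a dict: "t": time; "joint_pos": joint angles; "qvel": joint speeds; "tau": joint torques, N m; "tcp_pos": TCP position; "eef_rot": TCP orientation; "contact_force": force on the tool from outside, world axes, zero at the start; "moment": the same for the moment, N m; "width": finger opening in mm.
Only numpy, scipy, OpenCV 4.12 (cv2) and the standard library are available. Lean on these libraries where they do the work, as an engineer would, in place of code of your own. Each camera call takes 0.05 s, during which the arm holds its last target. There are 200 camera calls.

### The job

The sheet-metal heat shield beside the hotplate has fallen flat on its back. Push it over with the fingertips so that it stands on its foot again, then push it along the bench until the toe of its foot is up against the side of the hotplate, or within a finger's breadth (about 15 mm) of it, square to that side and roughly centred on it. Do not pick the shield up, and leave everything else where it stands.

Things in the scene. Friction and masses are not known exactly. Their poses are not given: they have to be found in the camera images.
- shield: Loose heat shield, 0.6 to 0.9 kg, a rigid L: heavy grey steel foot, light aluminium panel. Origin: middle of the heel (lower back edge of the L). Standing: x runs along the foot heel to toe, y across, z up. Foot x 0 to 110 mm, y -70 to 70, z 0 to 8. Panel x 0 to 4, y -90 to 90, z to 150. At the start it lies on the panel's back: own x points up, own z level, away from the hotplate.
- shield_lip (a point): On the shield: middle of the top edge of the lip turned up at the foot's toe (lip: own x 105 to 110 mm, y -70 to 70, z up to 24 mm; this point x 107, z 24). At the start the foot stands upright, 110 mm high, underside towards the hotplate, and the lip overhangs the lying panel. Pushed level towards the hotplate here (1 to 3 N), the shield tips about its heel.
- shield_toe (a point): On the shield: middle of the toe edge of the foot's underside (own x 110, y 0, z 0 mm). Tipped about 20 to 25 degrees from lying, the shield falls by itself onto its foot. Centre of mass: own x about 46, z about 18 mm. Standing, it slides on the bench under about 2 to 9 N.
- hotplate: Laboratory hotplate, fixed, a box 180 x 180 mm, 60 mm high, grey with a white top, two black knobs on its -x side (towards the robot). Origin: centre of its underside; x and y along its sides, z up. The shield belongs at its flat -y side (y = -90 mm, on the robot's right), ending with the shield's own x along the hotplate's +y.
- still: Copper pot, 90 mm across, 100 mm high, loose on top of the hotplate. Leave alone. Origin: centre of its underside.
- beaker: Glass beaker, 68 mm across, 85 mm high, loose. Leave alone. Origin: centre of its underside.
- amber_bottle: Amber bottle with black cap, 66 mm across, 130 mm high, loose. Leave alone. Origin: centre of its underside.
- tall_bottle: Clear bottle with blue cap, 60 mm across, 160 mm high, loose. Leave alone. Origin: centre of its underside.
- jar: Small glass jar with red lid, 60 mm across, 70 mm high, loose. Leave alone. Origin: centre of its underside.
- dish: White porcelain dish, 80 mm across, 30 mm high, loose. Leave alone. Origin: centre of its underside.
Things that resemble listed ones, but are neither listed nor needed, are in the scene too. Of the things that look like the shield, take the one that is farthest to the robot's right at the start.

How it is judged:
By the outcome, as a careful person would: the job done as asked, in the order asked, and still so for the second after the job is handed in, with the robot touching nothing.
It also fails if it takes over 45 s, if anything falls off the work surface, if the arm or the gripper's body presses on something with over 40 N, if the wrist force passes 120 N, or if a joint passes its speed limit or range.

## Working session

There is one attempt and no reset: what is moved stays moved. The work goes in short steps, each a Python script; the robot and the scene stay as the last script left them, time stands still between calls to the robot, and variables do not carry over. Pictures are saved under pics/ and viewed, about 8 in all and at most 12, crops included, and the job is handed in when it is done.

```bash
ls; mkdir -p pics
python3 - <<'E'
from plant import bot
import cv2,numpy as np
for n in("scene","top"):
    im=bot.camera(n); cv2.imwrite(f"pics/{n}0.png",im[:,:,::-1])
    c=bot.get_calibration(n); print(n,{k:np.round(v,3).tolist() for k,v in c.items()})
s=bot.read_state();print(s)
E
```

```text
pics
scene {'fx': 450.927, 'fy': 450.927, 'cx': 316.649, 'cy': 202.5, 'distortion': [-0.117, 0.0, 0.0, 0.0, 0.0], 'view': [[0.069, 0.998, -0.008, -45.828], [-0.582, 0.046, 0.812, 250.279], [0.81, -0.051, 0.584, -1712.486], [0.0, 0.0, 0.0, 1.0]]}
top {'fx': 456.414, 'fy': 456.414, 'cx': 319.071, 'cy': 194.391, 'distortion': [-0.045, 0.0, 0.0, 0.0, 0.0], 'view': [[-0.018, -1.0, -0.025, 41.133], [0.981, -0.023, 0.195, -562.41], [-0.195, -0.021, 0.981, -1409.61], [0.0, 0.0, 0.0, 1.0]]}
{'t': 0.1, 'joint_pos': array([ 1.54812375e+00,  3.59313664e-01,  1.11357244e-02, -2.79437205e-04,
       -1.22409777e+00, -2.88090669e-01]), 'qvel': array([ 0.00092377, -0.00093716,  0.00361085,  0.00267226, -0.00125757,
        0.00070121]), 'tau': array([-1.75677334e-03, -5.84162879e+01,  2.93753546e+01,  7.01557383e+00,
        1.02070521e-02, -4.21512527e-05]), 'tcp_pos': array([206.31351703, 642.23406574, 225.71623181]), 'eef_rot': array([ 9.87944902e-01, -1.54804091e-01, -3.23388834e-05,  7.50572287e-04]), 'contact_force': array([-0.79157214,  0.90455896,  0.01409426]), 'moment': array([-0.03143672, -0.00088634, -0.00535823]), 'width': 87.54913389285304}
```

View pics/scene0.png

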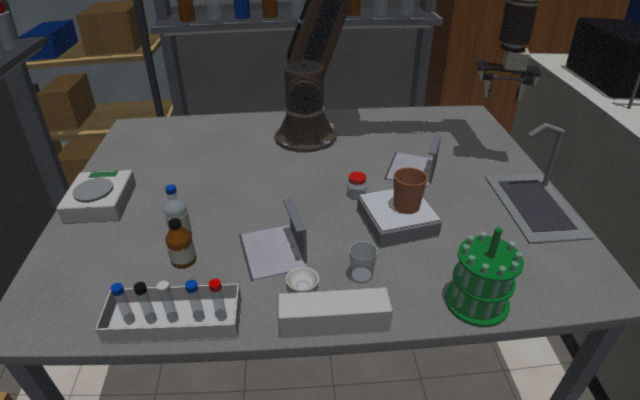

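View pics/top0.png

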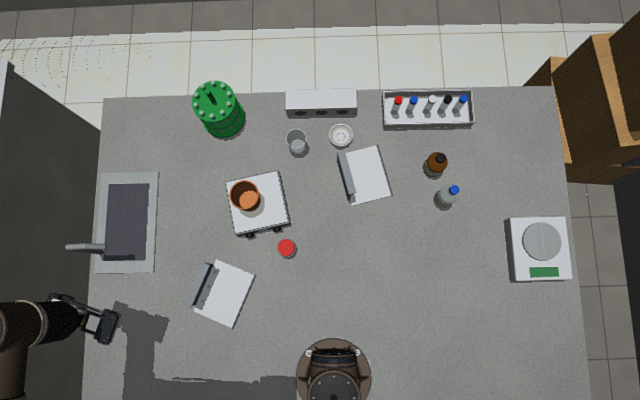

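```bash
cat > h.py <<'E'
import numpy as np,cv2
from plant import bot
def ray(n,px):
    c=bot.get_calibration(n);K=np.array([[c["fx"],0,c["cx"]],[0,c["fy"],c["cy"]],[0,0,1]])
    V=np.array(c["view"]) if "view" in c else None
    if V is None: raise ValueError
    u=cv2.undistortPoints(np.array(px,float).reshape(-1,1,2),K,np.array(c["distortion"])).reshape(-1,2)
    d=np.c_[u[:,0],-u[:,1],-np.ones(len(u))]@V[:3,:3]
    return -V[:3,:3].T@V[:3,3],d
def onz(n,px,z):
    o,d=ray(n,px);return o+d*((z-o[2])/d[:,2])[:,None]
def proj(n,P):
    c=bot.get_calibration(n);V=np.array(c["view"]);K=np.array([[c["fx"],0,c["cx"]],[0,c["fy"],c["cy"]],[0,0,1]])
    P=np.atleast_2d(P)@V[:3,:3].T+V[:3,3];P=P*[1,-1,-1]
    return cv2.projectPoints(P,np.zeros(3),np.zeros(3),K,np.array(c["distortion"]))[0].reshape(-1,2)
E
python3 - <<'E'
import cv2
a=cv2.imread("pics/top0.png")[120:270,220:400]
cv2.imwrite("pics/topc.png",cv2.resize(a,None,fx=4,fy=4,interpolation=cv2.INTER_CUBIC))
a=cv2.imread("pics/scene0.png")[165:300,230:450]
cv2.imwrite("pics/scenec.png",cv2.resize(a,None,fx=3.6,fy=3.6,interpolation=cv2.INTER_CUBIC))
E
```

```text
(no output)
```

View pics/topc.png

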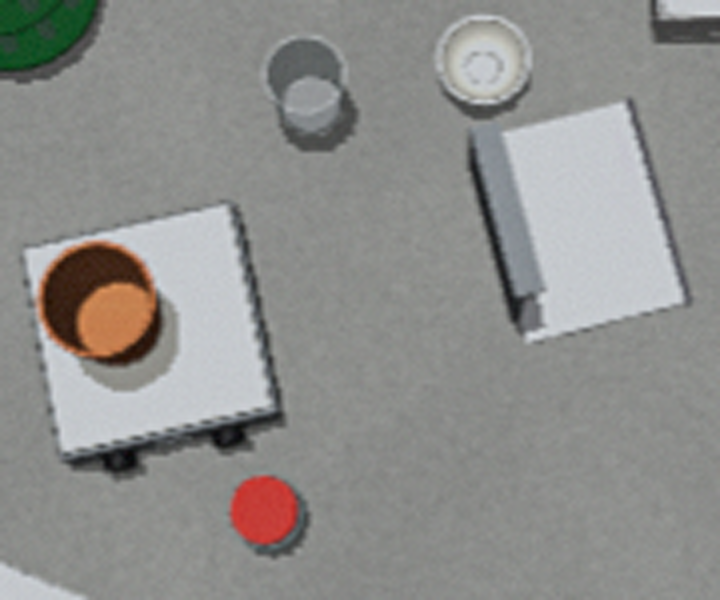

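View pics/scenec.png

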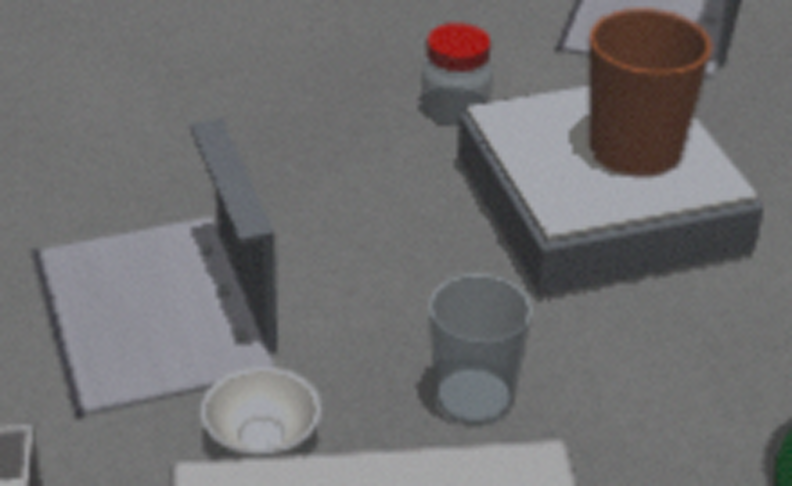

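```bash
cat >> h.py <<'E'
def crop(P): return (np.array(P,float)+.5)/4-.5+[220,120]
E
python3 - <<'E'
from h import *
np.set_printoptions(precision=1,suppress=True)
T=onz("top",crop([(25,247),(232,205),(281,412),(64,458)]),60)
print(T,T.mean(0),[np.linalg.norm(T[i]-T[i-1]) for i in range(4)])
ex=(T[0]+T[1]-T[2]-T[3]);ey=T[0]+T[3]-T[1]-T[2]
print("yaw",np.degrees(np.arctan2(ex[1],ex[0])),np.degrees(np.arctan2(-ey[0],ey[1])))
S=onz("top",crop([(630,100),(688,304),(530,342)]),4);print("panel",S,np.linalg.norm(S[0]-S[1]),np.linalg.norm(S[1]-S[2]))
d=S[0]-S[1];print("yaw",np.degrees(np.arctan2(d[1],d[0])))
d=S[2]-S[1];print("yaw",np.degrees(np.arctan2(-d[0],d[1])))
L=onz("top",crop([(472,128),(500,128),(543,292)]),110);print("lip",L,L[1]-L[2],np.linalg.norm(L[1]-L[2]))
for n,p,z in(("beaker",(305,75),85),("jar",(264,510),70),("dish",(484,60),30)):print(n,onz("top",crop([p]),z))
sc=lambda P:(np.array(P,float)+.5)/3.6-.5+[230,165]
print("scene hot",onz("scene",sc([(465,108),(548,238),(755,192)]),60))
print("scene panel",onz("scene",sc([(38,250),(80,413)]),4), "lip",onz("scene",sc([(197,125),(222,122),(245,236),(272,232)]),110))
E
```

```text
[[612.3 330.9  60. ]
 [643.2 162.5  60. ]
 [473.2 123.7  60. ]
 [440.1 296.1  60. ]] [542.2 228.3  60. ] [np.float64(175.66591660425027), np.float64(171.21434477493312), np.float64(174.31071707080022), np.float64(175.60101864814527)]
yaw 12.15629412962388 10.63392243275901
panel [[ 741.1 -169.5    4. ]
 [ 563.8 -209.8    4. ]
 [ 534.8  -78.     4. ]] 181.85990720112375 134.9985845805605
yaw 12.816252609015793
yaw 12.39753844205611
lip [[688.2 -32.4 110. ]
 [687.6 -54.4 110. ]
 [555.3 -83.7 110. ]] [132.3  29.3   0. ] 135.50885142774945
beaker [[743.6 100.6  85. ]]
jar [[395.2 136.5  70. ]]
dish [[771.  -45.9  30. ]]
scene hot [[485.3 134.2  60. ]
 [651.7 170.   60. ]
 [611.2 334.5  60. ]]
scene panel [[ 568.6 -204.6    4. ]
 [ 745.4 -164.4    4. ]] lip [[562.6 -77.3 110. ]
 [560.2 -58.9 110. ]
 [693.6 -46.6 110. ]
 [690.8 -28.4 110. ]]
```

```bash
cat >> h.py <<'E'
from scipy.spatial.transform import Rotation as R
def axes(yaw): a=np.radians(yaw);return np.array([np.cos(a),np.sin(a),0]),np.array([-np.sin(a),np.cos(a),0])
def quat(yaw,tilt,s):
    "fingers in plane (fwd, down), tilt deg from vertical toward fwd; jaw axis s*x'"
    ex,ey=axes(yaw);t=np.radians(tilt);z=np.array([0,0,-1])*np.cos(t)+ey*np.sin(t);y=s*ex
    return R.from_matrix(np.c_[np.cross(y,z),y,z]).as_quat()
def pose(o,yaw,lat,fwd,z):
    ex,ey=axes(yaw);return np.array([o[0],o[1],0])+ex*lat+ey*fwd+[0,0,z]
def best(p,yaw,tilt):
    q0=bot.read_state()["joint_pos"];r=[]
    for s in(1,-1):
        q=quat(yaw,tilt,s);j=bot.solve_ik(p,q)
        if j is not None:r.append((np.abs(j-q0).max(),s,np.round(j,2)))
    return sorted(r,key=lambda a:a[0])
E
python3 - <<'E'
from h import *
yaw=12.4;H=(621,-41)
p=pose(H,yaw,0,-54,240);b=best(p,yaw,0);print(b)
print("tilted",best(pose(H,yaw,0,-60,25),yaw,40),best(pose(H,yaw,0,90,25),yaw,40))
q=quat(yaw,0,b[0][1])
bot.move_gripper(60)
bot.move_ptp(p,q)
bot.line_to(pose(H,yaw,0,-54,92),200)
s=bot.read_state();print(s["t"],s["tcp_pos"],s["contact_force"])
for f in range(-46,46,8):
    bot.line_to(pose(H,yaw,0,f,92),60);s=bot.read_state();print(f,s["contact_force"].round(1))
print(s["t"]);cv2.imwrite("pics/top1.png",bot.camera("top")[:,:,::-1]);cv2.imwrite("pics/scene1.png",bot.camera("scene")[:,:,::-1])
E
python3 -c "
import cv2,numpy as np
a=cv2.imread('pics/top1.png')[100:270,220:420];b=cv2.imread('pics/scene1.png')[120:290,220:420]
cv2.imwrite('pics/c1.png',np.hstack([cv2.resize(x,None,fx=2,fy=2,interpolation=2) for x in(a,b)]))"
```

```text
[(np.float64(1.3906277557424291), -1, array([ 0.16,  0.29, -0.05,  0.  , -1.23,  0.06]))]
tilted [(np.float64(1.7986583484790624), -1, array([-0.25,  0.74,  0.21, -0.62, -1.43,  0.68])), (np.float64(2.174477145943668), 1, array([-0.25,  0.74,  0.21, -0.62, -1.43, -2.46]))] [(np.float64(1.6148007303160126), -1, array([-0.07,  0.64,  0.02, -0.7 , -1.27,  0.61])), (np.float64(2.246670771326883), 1, array([-0.07,  0.64,  0.02, -0.7 , -1.27, -2.53]))]
4.675 [633.51126461 -93.63143517  93.12031909] [ 0.57091474 -0.38366657  0.71037984]
-46 [0.4 0.6 0.3]
-38 [ 0.5 -1.3 -0.6]
-30 [-0.1 -0.9 -0.6]
-22 [1.1 0.4 0.5]
-14 [0.  0.5 0.5]
-6 [-12.2  40.8  38.5]
2 [-0.8  3.6  2.1]
10 [0.5 0.5 0.4]
18 [ 0.8 -0.1 -0.3]
26 [-0.2  0.6 -0.1]
34 [-0.2 -0.  -0.4]
42 [ 0.  -0.9  0.1]
8.075
```

View pics/c1.png

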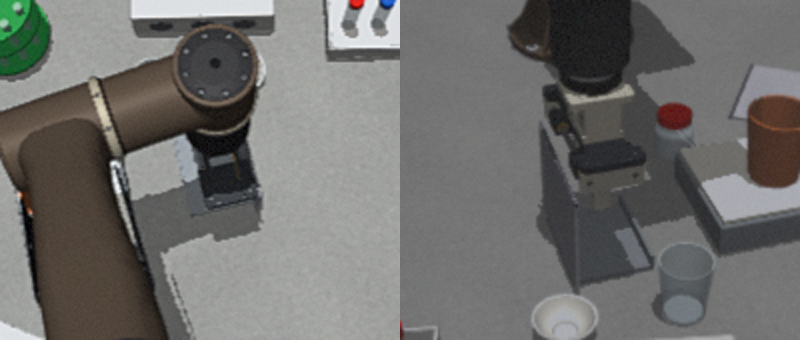

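The shield is now standing on its foot, with the gripper over the foot. I'll lift clear, move behind the panel and measure again.

Run:
```python
from h import *
yaw=12.4;H=(621,-41)
bot.line_to(pose(H,yaw,0,42,250),250)
q=quat(yaw,40,-1)
bot.move_ptp(pose(H,yaw,-10,-150,240),q)
bot.move_gripper(88)
bot.line_to(pose(H,yaw,-10,-150,60),250)
print(bot.read_state()["t"])
cv2.imwrite("pics/top2.png",bot.camera("top")[:,:,::-1]);cv2.imwrite("pics/scene2.png",bot.camera("scene")[:,:,::-1])
a=cv2.imread('pics/top2.png')[120:270,220:400]
cv2.imwrite("pics/top2c.png",cv2.resize(a,None,fx=4,fy=4,interpolation=2))
a=cv2.imread('pics/scene2.png')[165:300,230:450]
cv2.imwrite("pics/scene2c.png",cv2.resize(a,None,fx=3.6,fy=3.6,interpolation=2))
```

```text
11.3833
```

View pics/top2c.png

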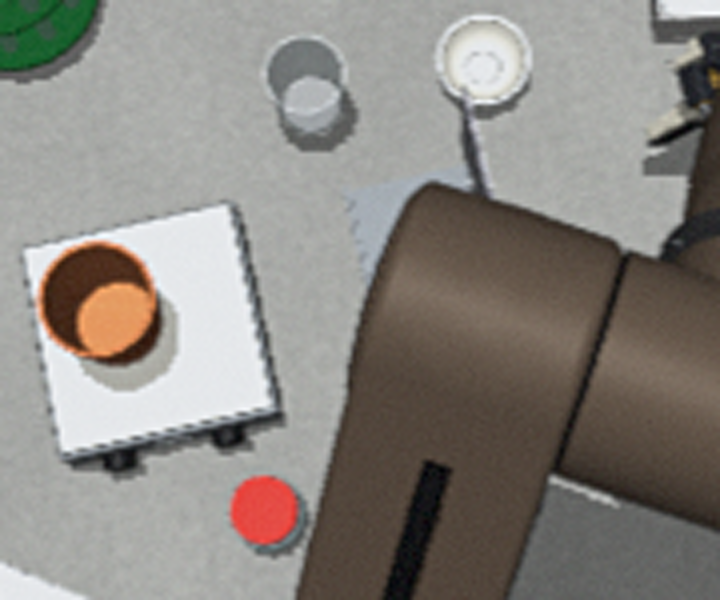

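View pics/scene2c.png

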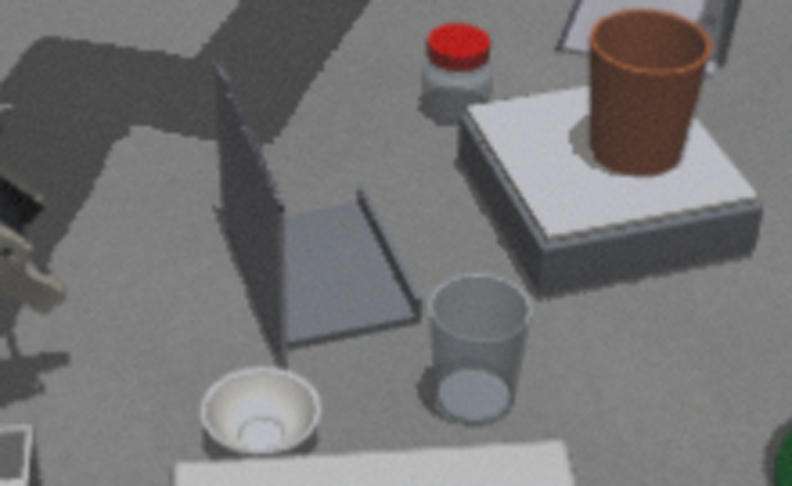

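Run:
```python
from h import *
np.set_printoptions(precision=1,suppress=True)
sc=lambda P:(np.array(P,float)+.5)/3.6-.5+[230,165]
for n,P,z in(("pbot",[(218,212),(284,360)],0),("ptop",[(216,65),(283,208)],150),("lip",[(360,192),(420,305)],24)):
    S=onz("scene",sc(P),z);d=S[1]-S[0];print(n,S.ravel(),S.mean(0),"len",np.linalg.norm(d),"yaw",np.degrees(np.arctan2(d[1],d[0])))
print("hot bottom",onz("scene",sc([(541,298)]),0),onz("scene",sc([(465,108),(548,238)]),60).ravel(),"toe",onz("scene",sc([(420,322)]),0))
print("top: panel top corner",onz("top",crop([(464,90)]),150),"lip corner",onz("top",crop([(347,188)]),24))
```

```text
pbot [527.2 -65.8   0.  699.3 -22.9   0. ] [613.3 -44.3   0. ] len 177.4329684051613 yaw 13.988807996395558
ptop [544.7 -61.3 150.  716.1 -21.7 150. ] [630.4 -41.5 150. ] len 175.9174119918955 yaw 13.024531738639721
lip [541.1  45.4  24.  675.6  75.9  24. ] [608.4  60.7  24. ] len 137.9328203063274 yaw 12.805948112658296
hot bottom [[648.5 170.1  -0. ]] [485.3 134.2  60.  651.7 170.   60. ] toe [[667.3  77.7   0. ]]
top: panel top corner [[706.7 -26.2 150. ]] lip corner [[664.6  70.8  24. ]]
```

Run:
```python
from h import *
yaw=12.5;H=(623,-45)
bot.line_to(pose(H,yaw,0,-120,25),200)
bot.line_to(pose(H,yaw,0,-25,25),100)
for f in range(-20,61,8):
    l=-24*np.clip((f+8)/86,0,1)
    bot.line_to(pose(H,yaw,l,f,25),60);s=bot.read_state();F=s["contact_force"];ex,ey=axes(yaw)
    print(f,round(l,1),"fwd %.1f lat %.1f z %.1f"%(F@ey,F@ex,F[2]))
    if -F@ey>20:break
print(s["t"])
cv2.imwrite("pics/top3.png",bot.camera("top")[:,:,::-1]);cv2.imwrite("pics/scene3.png",bot.camera("scene")[:,:,::-1])
a=cv2.imread('pics/scene3.png')[165:300,230:450]
cv2.imwrite("pics/scene3c.png",cv2.resize(a,None,fx=3.6,fy=3.6,interpolation=2))
```

```text
-20 -0.0 fwd 0.3 lat -0.1 z 0.5
-12 -0.0 fwd -0.1 lat -0.3 z 0.6
-4 -1.1 fwd 0.4 lat 0.3 z -0.1
4 -3.3 fwd -1.4 lat 0.5 z -0.3
12 -5.6 fwd -0.6 lat 1.4 z -0.4
20 -7.8 fwd -1.1 lat 0.8 z -0.9
28 -10.0 fwd -1.2 lat 1.6 z 0.3
36 -12.3 fwd -1.4 lat 0.9 z 0.1
44 -14.5 fwd -0.7 lat 0.3 z 1.0
52 -16.7 fwd -1.3 lat 0.9 z 0.3
60 -19.0 fwd -2.0 lat 0.9 z 0.2
16.1083
```

View pics/scene3c.png

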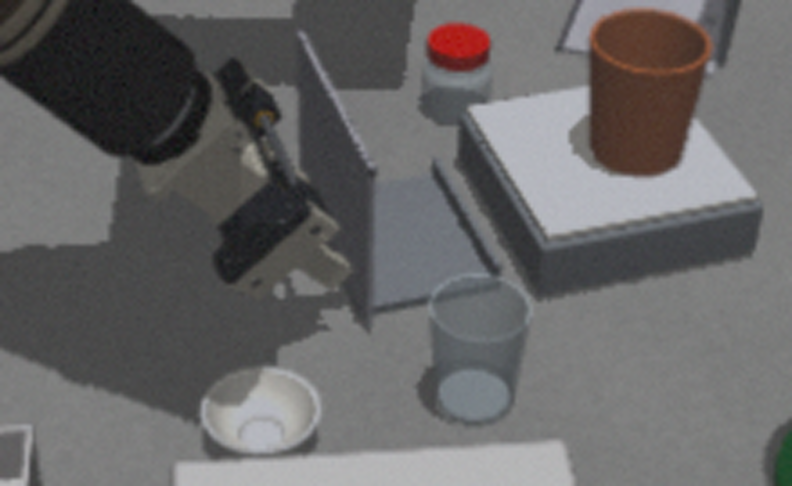

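Run:
```python
from h import *
sc=lambda P:(np.array(P,float)+.5)/3.6-.5+[230,165]
L=onz("scene",sc([(434,160),(498,272)]),24);h=onz("scene",sc([(465,108),(548,238)]),60)
d=L[1]-L[0];m=h.mean(0)-L.mean(0);ex,ey=axes(12.2)
print(L.round(1),np.linalg.norm(d),"yaw",np.degrees(np.arctan2(d[1],d[0])),"fwd(lip pt)",m@ey,"lat to go",m@ex)
```

```text
[[504.2 108.1  24. ]
 [644.3 137.2  24. ]] 143.06166552135093 yaw 11.713866308022224 fwd(lip pt) 29.974094294537135 lat to go 0.588612086412143
```

Run:
```python
from h import *
yaw=12.3;H=(623,-45);ex,ey=axes(yaw)
p0=pose(H,12.5,-19,60,25)
for k in range(1,20):
    bot.line_to(p0+ey*2*k,40);s=bot.read_state();F=s["contact_force"]
    if F@ey<-8 or k>10:print(2*k,round(F@ey,1),round(F@ex,1))
    if F@ey<-8:break
p=p0+ey*2*k
bot.line_to(p-ey*60,60)
bot.line_to(p-ey*130+[0,0,30],150)
print(bot.read_state()["t"])
cv2.imwrite("pics/top4.png",bot.camera("top")[:,:,::-1]);cv2.imwrite("pics/scene4.png",bot.camera("scene")[:,:,::-1])
a=cv2.imread('pics/scene4.png')[165:300,230:450]
cv2.imwrite("pics/scene4c.png",cv2.resize(a,None,fx=3.6,fy=3.6,interpolation=2))
```

```text
22 -6.2 -0.9
24 -12.0 -2.1
21.0167
```

View pics/scene4c.png

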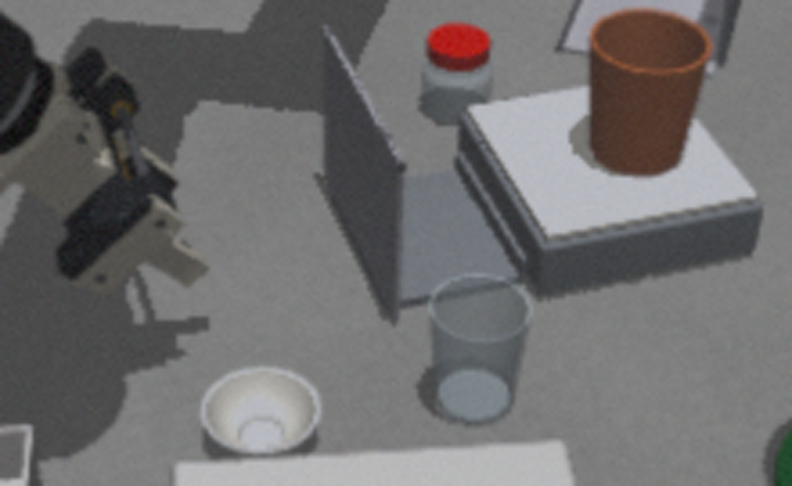

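Run:
```python
from h import *
sc=lambda P:(np.array(P,float)+.5)/3.6-.5+[230,165]
h=onz("scene",sc([(465,108),(548,238)]),60);ex,ey=axes(12.2)
for n,P,z,off in(("lip",[(460,158),(524,268)],24,107),("ptop",[(325,28),(402,166)],150,2)):
    L=onz("scene",sc(P),z);d=L[1]-L[0];m=h.mean(0)-L.mean(0)
    print(n,np.linalg.norm(d),"yaw",np.degrees(np.arctan2(d[1],d[0])),"toe gap",m@ey-(110-off),"lat",m@ex)
a,b=[cv2.imread(f"pics/top{i}.png") for i in(0,4)]
# other things: colour centroids before/after
for n,i,j in(("top",0,4),("scene",0,4)):
    A=cv2.imread(f"pics/{n}{i}.png").astype(int);B=cv2.imread(f"pics/{n}{j}.png").astype(int)
    for nm,P in(("still",(525,235,80)),("beaker",(745,103,50)),("dish",(771,-44,20)),("jar",(397,139,60))):
        u,v=proj(n,P)[0].astype(int);print(n,nm,np.abs(A-B)[v-12:v+13,u-12:u+13].mean().round(1))
print(bot.read_state()["t"])
```

```text
lip 140.93493396443256 yaw 11.33652692079255 toe gap 6.598613224488062 lat -1.8099736911633273
ptop 180.8877650852032 yaw 12.17468650683181 toe gap 5.255088165615305 lat 3.587958539844824
top still 26.2
top beaker 25.7
top dish 31.2
top jar 46.7
scene still 11.1
scene beaker 11.6
scene dish 17.8
scene jar 12.1
21.1167
```

```bash
python3 -c "
import cv2
a=cv2.imread('pics/top4.png')[120:270,220:400]
cv2.imwrite('pics/top4c.png',cv2.resize(a,None,fx=4,fy=4,interpolation=2))"
```

```text
(no output)
```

View pics/top4c.png

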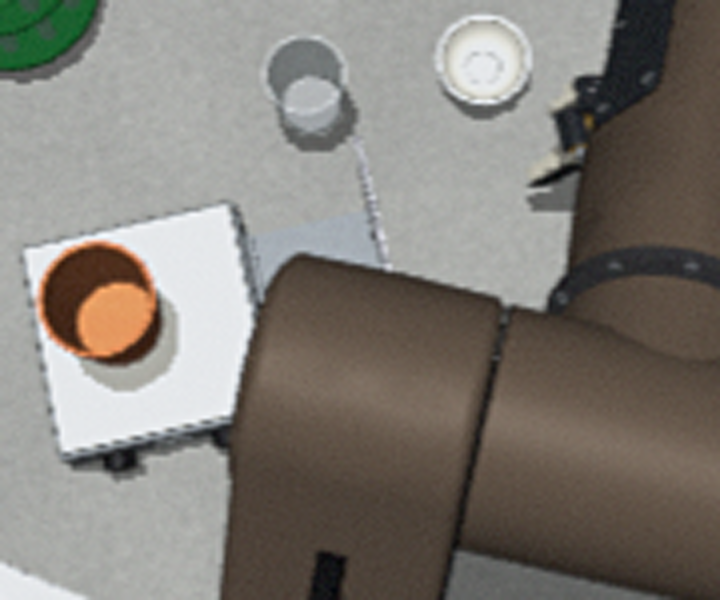

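The top view shows the pot, beaker and dish at the same pixels as before. The shield's toe is against the hotplate side, and the gripper is clear of everything.

```bash
python3 -c "
from plant import bot
bot.close_job();print(bot.read_state()['t'])"
```

```text
the job is handed in; nothing more can be done
the job is handed in; nothing more can be done
```

The shield stands on its foot with its toe up against the hotplate's -y side, and I handed the job in at about 21 s of the 45 s allowed. I tipped it over by pushing on the lip, then pushed the panel low from behind with both fingertips. That push ran at a slight angle to take out about 20 mm of sideways offset, and ended when the toe met the hotplate.

**Last checks**
- **Toe gap:** push resistance rose from about 2 N to 12 N, which suggests contact. The camera measured a gap of about 5–7 mm, so the two differ slightly, but both are within 15 mm.
- **Squareness:** the shield's yaw measured 11.3–12.2° against about 12.2° for the hotplate, so it is square to within about 1°.
- **Centring:** the offset is within about 4 mm. The lip gave -2 mm and the panel's top edge gave +4 mm.
- **Other things:** the still, beaker and dish sit at unchanged pixels in both views. The jar is unchanged in the scene view but hidden by the arm in the top view. I did not check the two bottles, which stood well away from the work.

**Disagreed or unusual**
- **Image comparison:** the before-and-after pixel difference came out high for these objects. I put that down to a brightness change and judged by position instead.
- **Tipping force:** the tool force briefly reached about 57 N, most likely when the panel swung up against the fingertips. That is well under the 120 N wrist limit, and the 40 N limit is for the arm and gripper body.

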